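Make up two specimens' culture-dish sets for the incubator

TASK

Make up the two specimens' dish sets for the incubator: the two dishes with blue tape go on the blue tray and the two with white tape on the white tray, each set as a stack with the red dish at the bottom, inside the tray's printed ring, and the straw-yellow dish squarely on top of it. Keep the dishes level, the same way up as they lie, and set them down gently without dropping them. Leave the untaped dishes and the specimen bottles undisturbed.

Things in the scene. Friction and masses are not known exactly. Their poses are not given: they have to be found in the camera images.
- red_blue_mid (a point): round flat culture dish, 60 mm across, 15 mm high, about 30 g, lying lid-down with dark red agar showing on its upper face and a blue tape strip (14 x 42 mm) beside the middle of that face; this point is its centre, half-way up (7.5 mm above its underside), z up; its yaw does not matter
- red_white_mid (a point): round flat culture dish, 60 mm across, 15 mm high, about 30 g, lying lid-down with dark red agar showing on its upper face and a white tape strip (14 x 42 mm) beside the middle of that face; this point is its centre, half-way up (7.5 mm above its underside), z up; its yaw does not matter
- straw_blue_mid (a point): round flat culture dish, 60 mm across, 15 mm high, about 30 g, lying lid-down with straw-yellow agar showing on its upper face and a blue tape strip (14 x 42 mm) beside the middle of that face; this point is its centre, half-way up (7.5 mm above its underside), z up; its yaw does not matter
- straw_white_mid (a point): round flat culture dish, 60 mm across, 15 mm high, about 30 g, lying lid-down with straw-yellow agar showing on its upper face and a white tape strip (14 x 42 mm) beside the middle of that face; this point is its centre, half-way up (7.5 mm above its underside), z up; its yaw does not matter
- tray_blue_ring (a point): blue shallow square tray, 130 x 130 mm, fixed to the bench, rim 8 mm above the bench, inner floor 124 x 124 mm at 3 mm above the bench, with one white ring (84 mm inside diameter) printed in its middle and a low finger tab (to 75 mm from the middle, below the rim) on two opposite sides; this point is the middle of the ring on the tray floor; x and y run along the tray's sides, z up
- tray_white_ring (a point): white shallow square tray, 130 x 130 mm, fixed to the bench, rim 8 mm above the bench, inner floor 124 x 124 mm at 3 mm above the bench, with one black ring (84 mm inside diameter) printed in its middle and a low finger tab (to 75 mm from the middle, below the rim) on two opposite sides; this point is the middle of the ring on the tray floor; x and y run along the tray's sides, z up
- red_plain_mid (a point): round flat culture dish, 60 mm across, 15 mm high, about 30 g, lying lid-down with dark red agar showing on its upper face and no tape; this point is its centre, half-way up (7.5 mm above its underside), z up; its yaw does not matter; stays where it is
- green_plain_mid (a point): round flat culture dish, 60 mm across, 15 mm high, about 30 g, lying lid-down with dark green agar showing on its upper face and no tape; this point is its centre, half-way up (7.5 mm above its underside), z up; its yaw does not matter; stays where it is
- bottle_blue_mid (a point): clear upright specimen bottle, 29 mm across, 85 mm tall, paper label, blue screw cap, standing loose among the dishes; this point is its centre, half-way up, z up; stays where it is
- bottle_white_mid (a point): clear upright specimen bottle, 29 mm across, 85 mm tall, paper label, white screw cap, standing loose among the dishes; this point is its centre, half-way up, z up; stays where it is
Not all that is in view belongs to the job. Leave any orange or turquoise look-alike of the part that bears tray_white_ring alone. What is shaped like the part that bears red_white_mid but purple is not meant.

How it is judged:
At the end, for the whole second after the job is handed in: Each red dish lies on its colour's tray within 13 mm of the ring's middle; the straw dish of that colour lies on it, centres within 10 mm; all four flat, right way up, released, at rest; the untaped dishes and the bottles upright within 20 mm of their starts (horizontal distance between red_blue_mid and tray_blue_ring below 0.013 m and horizontal distance between straw_blue_mid and red_blue_mid below 0.01 m and z of red_blue_mid in the frame of tray_blue_ring between 0.0055 and 0.0095 m and z of straw_blue_mid in the frame of tray_blue_ring between 0.0205 and 0.0245 m and horizontal distance between red_white_mid and tray_white_ring below 0.013 m and horizontal distance between straw_white_mid and red_white_mid below 0.01 m and z of red_white_mid in the frame of tray_white_ring between 0.0055 and 0.0095 m and z of straw_white_mid in the frame of tray_white_ring between 0.0205 and 0.0245 m and angle between each of red_blue_mid, red_white_mid, straw_blue_mid, straw_white_mid, green_plain_mid, red_plain_mid, bottle_blue_mid, bottle_white_mid's own z axis and vertical below 0.1 rad and linear speed of each of red_blue, red_white, straw_blue, straw_white below 0.01 m/s and angular speed of each of red_blue, red_white, straw_blue, straw_white below 0.1 rad/s and distance of each of green_plain_mid, red_plain_mid, bottle_blue_mid, bottle_white_mid from where it was at the start of the episode below 0.02 m); the robot touches nothing.
It fails at once if an untaped dish is disturbed: moved more than 20 mm or tipped (distance of any of green_plain_mid, red_plain_mid from where it was at the start of the episode above 0.02 m or angle between any of green_plain_mid, red_plain_mid's own z axis and vertical above 0.3 rad).
It fails at once if a specimen bottle is disturbed: moved more than 20 mm or tipped (distance of any of bottle_blue_mid, bottle_white_mid from where it was at the start of the episode above 0.02 m or angle between any of bottle_blue_mid, bottle_white_mid's own z axis and vertical above 0.3 rad).
It fails at once if a taped dish is tipped by more than about 35 degrees (angle between any of red_blue_mid, red_white_mid, straw_blue_mid, straw_white_mid's own z axis and vertical above 0.6 rad).
It fails at once if a taped dish is dropped or thrown (faster than 0.5 m/s, as after a fall of 13 mm, with no finger touching it) ((linear speed of red_blue above 0.5 m/s and contact force between the fingers and red_blue below 0.02 N) or (linear speed of red_white above 0.5 m/s and contact force between the fingers and red_white below 0.02 N) or (linear speed of straw_blue above 0.5 m/s and contact force between the fingers and straw_blue below 0.02 N) or (linear speed of straw_white above 0.5 m/s and contact force between the fingers and straw_white below 0.02 N)).
It also fails if it takes over 96 s, if anything falls off the work surface, if the arm or the gripper's body presses on something with over 40 N, if the wrist force passes 120 N, or if a joint passes its speed limit or range.

ROBOT

A 7-joint arm with a two-finger parallel gripper is mounted at the origin on the work surface. World frame = base frame: x ahead of the robot, y to its left, z up, the work surface at z = 0. Lengths are in m, angles in rad, forces in N, time in s.
With the tool pointing down it reaches from about 0.35 to 0.9 m from the base axis. Payload 7.2 kg.
Tool frame: the origin (TCP) lies at the very end of the fingers, on their centre line; the grasp point (between the pads) lies 19 mm behind it; z points along the fingers, y is the line along which they close (so a half turn about z gives the same grasp; the last joint's range is limited). The gripper opens to 85 mm and grips with 20 to 120 N. Pads are 22 mm wide; open, the fingers measure 114 mm over their backs; the gripper's body (76 mm by 85 mm) begins 54 mm behind the grasp point. The pads swing forward as they close: fully open they stand 13 mm farther back than shut.
Start: joints at [1.249, 0.411, -0.013, 1.596, 0.006, 1.134, -0.082], TCP at [0.157, -0.605, 0.197] pointing down, gripper open.
Joint ranges: [-2.95, 2.95], [-0.29, 1.99], [-1.47, 1.44], [0.14, 2.54], [-1.03, 4.17], [0.13, 1.85], [-2.86, 2.86]. Speed limits (rad/s): [2.39, 2.39, 3.01, 3.01, 3.14, 3.14, 3.14].

INTERFACE

Orientations are given as a unit quaternion [x, y, z, w].
In Python, from cell import read_state, viewer, job_done, finder gives the robot as it stands.
- The arm moves only by the tool arm_command, never from a script. Its argument "commands" is a list of rows, each an object of numbers: "tx", "ty", "tz": the shift along the tool's x, y, z in mm; "rx", "ry", "rz": the turn, a rotation vector about the tool's x, y, z in degrees; "hand": the closure in counts, from 0 (fully open) to 255 (shut). A call has 1 to 10 rows; each row is the pose to reach, as a shift and turn from the pose commanded when the call began, along the tool's axes at that moment; what a row does not reach only later rows make up. A row lasts 1/10 s, in which the tool goes at most 50 mm and 8.59 degrees, less where a joint would pass 70% of its speed; a pose out of reach is approached as far as the arm can. A call with a gripper value outside its range is refused whole. The fingers move at their own pace and stop on an object; "newtons" is the grip in N (left out, the last holds). Time passes only in rows, so rows that repeat a pose let the fingers close. It gives the time, the measured TCP pose, the force, the opening and the grip force at its end, in the units of the state.
- read_state(): the state, without advancing time (a new reading comes with each control period).
- viewer.camera(name): name is "scene" or "top" or "wrist"; returns the picture (384x512x3 uint8, red, green, blue); there is no depth.
- viewer.get_calibration(name): a dict with "camera_matrix" (3x3 intrinsics, pixels), "dist" ([k1, k2, p1, p2, k3] as OpenCV has them; the pictures are not rectified), "T" (4x4, takes a point from camera to world coordinates). Camera axes: x right, y down, z forward; pixel columns grow to the right and rows downward; lengths in m; the calibration is good to about 2 mm. A picture is of the moment at which its call begins: read the wrist's pose just before it. get_calibration takes no time and is no camera call; for the wrist camera it gives the pose at the moment of the call.
- job_done(): hands the job in; it is judged then, once.
Trained networks look in the newest picture that a camera, given by its name, has taken for a name from the list of things; names that differ only in an ending like _2 or _b are one class to them, and where a whole thing is asked for, a point or a joint stands for the part that bears it (a point fixed in the world has none). Each returns a list of dicts, best first, with "score" (0 to 1); they miss things now and then, are a little off and sometimes report something else, mostly with a low value. They report only what shows in the picture. A call takes as long as a camera call. They do not tell look-alikes from the thing itself.
- finder.regions_of(target, camera): "pixels" (384x512 bool, what is visible of it) and "box" ([centre column, centre row, width, height] in pixels, round what is visible of it).
- finder.spot_point(target, camera): "position" ([column, row] in pixels: a listed point, or the origin of a listed thing).
The state is a dict: "t": time; "joint_positions": joint angles; "qd": joint speeds; "joint_efforts": joint torques, N m; "eef_pos": TCP position; "ee_rot": TCP orientation; "wrist_force": force on the tool from outside, world axes, zero at the start; "moment": the same for the moment, N m; "finger_gap": opening from 0.0 (shut) to 1.0 (fully open); "grasp_force": force on a finger pad.
Only numpy, scipy, OpenCV 4.12 (cv2) and the standard library are available. Lean on these libraries where they do the work, as an engineer would, in place of code of your own. Each camera call takes 0.05 s, during which the arm holds its last target. There are 200 camera calls.

## Working session

There is one attempt and no reset: what is moved stays moved. The work goes in short steps, Python scripts to look and compute and a tool call to move; the robot and the scene stay as the last step left them, time stands still between calls to the robot, and variables do not carry over. Pictures are saved under pics/ and viewed, at most 14 in all, crops included, and the job is handed in when it is done.

Besides the shell and the picture viewer there is one more tool, called after "Emit:" as name([rows], argument=value, ...), one row to a line, values as JSON. arm_command: Moves the arm, as the interface text tells. Its arguments: {"type":"object","properties":{"commands":{"type":"array"},"newtons":{"type":"number"}},"required":["commands"]}

```bash
mkdir -p pics; ls
cat > h.py <<'E'
import numpy as np, cv2
from cell import read_state, viewer, job_done, finder
from scipy.spatial.transform import Rotation as R
def snap(cam,fn=None):
    im=viewer.camera(cam)
    if fn: cv2.imwrite('pics/'+fn,np.ascontiguousarray(im[:,:,::-1]))
    return im
def to_world(px,cam,z,cal=None):
    c=cal or viewer.get_calibration(cam)
    K=np.array(c['camera_matrix'],float);T=np.array(c['T'])
    n=cv2.undistortPoints(np.array(px,float).reshape(-1,1,2),K,np.array(c['dist'],float)).reshape(-1,2)
    d=np.c_[n,np.ones(len(n))]@T[:3,:3].T;o=T[:3,3]
    return o+d*((z-o[2])/d[:,2])[:,None]
E
python3 - <<'E'
from h import *
a=snap('top','top0.png');b=snap('scene','scene0.png')
s=read_state();print(s)
print(viewer.get_calibration('top')['T'])
Z=dict(red_blue_mid=.0075,red_white_mid=.0075,straw_blue_mid=.0075,straw_white_mid=.0075,tray_blue_ring=.003,tray_white_ring=.003,red_plain_mid=.0075,green_plain_mid=.0075,bottle_blue_mid=.0425,bottle_white_mid=.0425)
for n,z in Z.items():
    for d in finder.spot_point(n,'top')[:3]:
        print(n,round(d['score'],2),np.round(d['position'],1),to_world(d['position'],'top',z).round(4)[0])
E
```

```text
pics
{'t': 0.1, 'joint_positions': array([ 1.24881194,  0.41181074, -0.01274725,  1.59690655,  0.00560326,
        1.13428543, -0.08218874]), 'qd': array([-0.00234248, -0.00119139, -0.0012741 , -0.00106459,  0.00096193,
       -0.00010619,  0.00087243]), 'joint_efforts': array([ 1.99628186e-03, -6.01823187e+01,  6.83995094e-01, -3.00085437e+01,
        1.39795835e-02,  6.44774409e-03, -3.33112814e-05]), 'eef_pos': array([ 0.15678502, -0.60454099,  0.19676474]), 'ee_rot': array([ 9.91955390e-01,  1.26586069e-01, -1.29121364e-04, -6.74987989e-04]), 'wrist_force': array([ 0.10677804, -0.3587653 ,  0.6580208 ]), 'moment': array([-0.1250105 , -0.01601683,  0.0371926 ]), 'grasp_force': 0.0, 'finger_gap': 1.002085317305713}
[[-0.01059574 -0.99939064  0.03325766  0.43787725]
 [-0.99980305  0.01114653  0.01641983  0.04556475]
 [-0.01678053 -0.03307713 -0.99931192  0.95024952]
 [ 0.          0.          0.          1.        ]]
red_blue_mid 0.57 [376.2 203.9] [ 0.439  -0.2465  0.0075]
red_white_mid 0.94 [193.6  95.3] [0.7226 0.2137 0.0075]
red_white_mid 0.8 [216.2 139.5] [0.608  0.1566 0.0075]
straw_blue_mid 0.78 [183.1 208.2] [0.4332 0.2423 0.0075]
straw_white_mid 0.92 [147.5 130.2] [0.6341 0.3327 0.0075]
tray_blue_ring 0.86 [248.5 200.7] [0.4506 0.0757 0.003 ]
tray_white_ring 0.8 [385.  283.3] [ 0.2397 -0.2649  0.003 ]
tray_white_ring 0.77 [187.4 270.8] [0.2741 0.2328 0.003 ]
red_plain_mid 0.83 [314.6 204.3] [ 0.4396 -0.092   0.0075]
green_plain_mid 0.78 [406.8 136.1] [ 0.6094 -0.3263  0.0075]
green_plain_mid 0.41 [112.1 200.3] [0.4554 0.4233 0.0075]
bottle_blue_mid 0.71 [342.  132.1] [ 0.6155 -0.1563  0.0425]
bottle_white_mid 0.74 [114.  198.3] [0.4596 0.4046 0.0425]
```

View pics/top0.png

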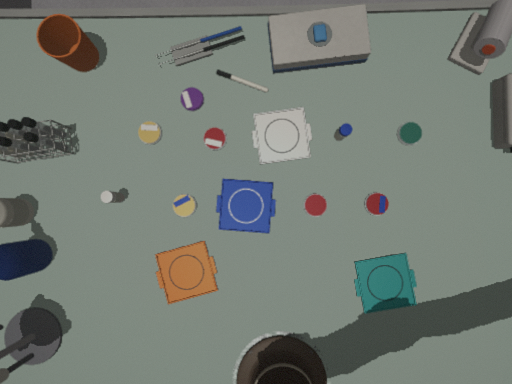

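View pics/scene0.png

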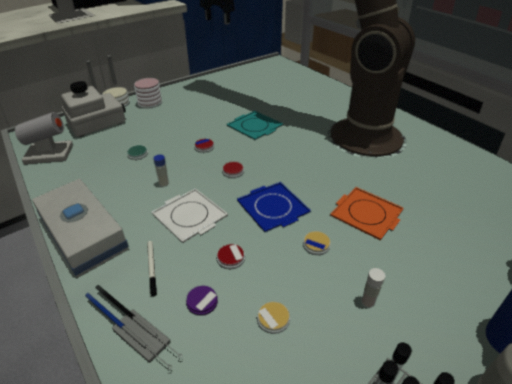

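Top view: blue tray (246,206), white tray (282,136), red/blue dish (377,204), red/white (214,138), straw/blue (183,206), straw/white (149,132). The look-alikes are purple (192,99), orange (186,272) and teal (385,283). The second red_white hit (216,139) is the real one; the first is the purple dish. Next I refine positions by segmentation.

```bash
cat > seg.py <<'E'
from h import *
# dish / tray centre from the top picture: connected blob that differs from the bench, min enclosing ellipse
def blob(im,px,r,thr=28):
    lab=cv2.cvtColor(im,cv2.COLOR_RGB2LAB).astype(float)
    x,y=map(int,px); w=lab[y-r:y+r+1,x-r:x+r+1]
    bg=np.median(np.r_[w[0],w[-1],w[:,0],w[:,-1]],0)
    m=(np.linalg.norm(w-bg,axis=2)>thr).astype(np.uint8)
    n,l,st,_=cv2.connectedComponentsWithStats(m)
    k=1+np.argmax(st[1:,4]); c=max(cv2.findContours((l==k).astype(np.uint8),cv2.RETR_EXTERNAL,cv2.CHAIN_APPROX_NONE)[0],key=len)
    return c.reshape(-1,2)+[x-r,y-r]
P=dict(red_blue=(377,204,20),red_white=(214,138,20),straw_blue=(183,206,20),straw_white=(149,132,20),red_plain=(316,205,20))
E
python3 - <<'E'
from seg import *
im=cv2.imread('pics/top0.png')[:,:,::-1].copy()
for n,(x,y,r) in P.items():
    c=blob(im,(x,y),r); w=to_world(c,'top',.012)[:,:2].astype(np.float32)
    e=cv2.fitEllipse(w); print(n,np.round(e[0],4),np.round(e[1],4))
for n,(x,y) in dict(tray_blue=(246,206),tray_white=(282,136)).items():
    # ring: contrast vs floor in a window
    g=im[y-24:y+25,x-24:x+25].astype(float); med=np.median(g.reshape(-1,3),0)
    m=np.linalg.norm(g-med,axis=2); yy,xx=np.nonzero((m>0.45*np.percentile(m,99)))
    q=np.c_[xx+x-24,yy+y-24]; w=to_world(q,'top',.003)[:,:2]
    for _ in range(8):
        A=np.c_[2*w,np.ones(len(w))]; s=np.linalg.lstsq(A,(w**2).sum(1),rcond=None)[0]
        rad=np.linalg.norm(w-s[:2],axis=1); R0=np.median(rad); w=w[abs(rad-R0)<.008]
    print(n,s[:2].round(4),R0.round(4),len(w))
c=viewer.get_calibration('wrist');print(np.array(c['T']).round(3),c['camera_matrix'])
for n in ['red_blue_mid','tray_blue_ring','red_white_mid','tray_white_ring']:
    for d in finder.spot_point(n,'scene')[:2]: print(n,round(d['score'],2),to_world(d['position'],'scene',.0075 if 'mid' in n else .003).round(4)[0])
E
```

```text
red_blue [ 0.4404 -0.2464] [0.0536 0.0553]
red_white [0.6126 0.1617] [0.0497 0.0529]
straw_blue [0.4407 0.2404] [0.0483 0.0518]
straw_white [0.6284 0.3284] [0.0467 0.0487]
red_plain [ 0.4388 -0.093 ] [0.0528 0.0536]
tray_blue [0.4382 0.0833] 0.0437 166
tray_white [ 0.6173 -0.0108] 0.0431 161
[[ 0.251 -0.924 -0.289  0.23 ]
 [-0.968 -0.24  -0.075 -0.586]
 [-0.     0.298 -0.954  0.375]
 [ 0.     0.     0.     1.   ]] [[268.23958506   0.         259.33414737]
 [  0.         268.23958506 194.77245781]
 [  0.           0.           1.        ]]
red_blue_mid 0.61 [ 0.4421 -0.2415  0.0075]
tray_blue_ring 0.92 [0.4281 0.0834 0.003 ]
red_white_mid 0.84 [0.7158 0.218  0.0075]
red_white_mid 0.58 [0.6099 0.1574 0.0075]
tray_white_ring 0.67 [0.2677 0.2396 0.003 ]
tray_white_ring 0.65 [ 0.6221 -0.0139  0.003 ]
```

Emit:
arm_command([
  {"tx": 364,"ty": -275,"tz": 60,"rz": 14.54},
  {"tx": 364,"ty": -275,"tz": 60,"rz": 14.54},
  {"tx": 364,"ty": -275,"tz": 60,"rz": 14.54},
  {"tx": 364,"ty": -275,"tz": 60,"rz": 14.54},
  {"tx": 364,"ty": -275,"tz": 60,"rz": 14.54},
  {"tx": 364,"ty": -275,"tz": 60,"rz": 14.54},
  {"tx": 364,"ty": -275,"tz": 60,"rz": 14.54},
  {"tx": 364,"ty": -275,"tz": 60,"rz": 14.54},
  {"tx": 364,"ty": -275,"tz": 60,"rz": 14.54},
  {"tx": 364,"ty": -275,"tz": 60,"rz": 14.54},
])

```text
invalid input
```

Emit:
arm_command([
  {},
  {},
  {},
])

```text
invalid input
```

```bash
cat >> h.py <<'E'
def go(x,y,z):
    s=read_state();r=R.from_quat(s['ee_rot']);d=r.inv().apply(np.array([x,y,z])-s['eef_pos'])*1000
    print('t',s['t'],'pos',s['eef_pos'].round(4),'yaw',r.as_matrix()[:2,0].round(4),'tilt',r.as_matrix()[2].round(4),'shift',d.round(1),'gap',s['finger_gap'],'F',s['wrist_force'].round(1),'g',s['grasp_force'])
E
python3 - <<'E'
from h import *
go(.4404,-.2464,.006)
snap('wrist','w1.png')
print([ (d['score'],d['position'],to_world(d['position'],'wrist',.0075).round(4)) for d in finder.spot_point('red_blue_mid','wrist')])
E
```

```text
t 0.8 pos [ 0.1569 -0.605   0.1975] yaw [0.968  0.2511] tilt [-0.e+00  1.e-04 -1.e+00] shift [ 364.5 -275.9  191.5] gap 0.9985643140339819 F [-0.3 -0.2  0.4] g 0.0
[]
```

View pics/w1.png

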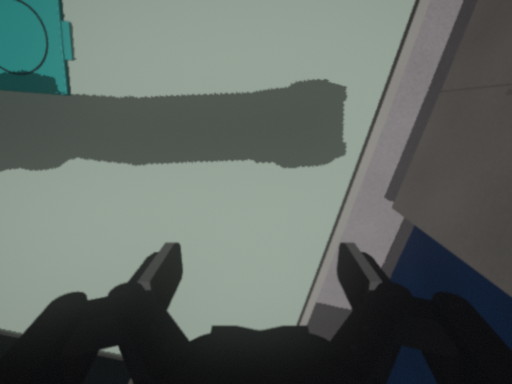

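The move was refused, most likely because every field is required. The wrist picture shows only bench, the teal tray and the fingertips at (170,260) and (350,260). I'll send complete rows.

Emit:
arm_command([
  {"tx": 364,"ty": -275,"tz": 60,"rx": 0,"ry": 0,"rz": 14.54,"hand": 0},
  {"tx": 364,"ty": -275,"tz": 60,"rx": 0,"ry": 0,"rz": 14.54,"hand": 0},
  {"tx": 364,"ty": -275,"tz": 60,"rx": 0,"ry": 0,"rz": 14.54,"hand": 0},
  {"tx": 364,"ty": -275,"tz": 60,"rx": 0,"ry": 0,"rz": 14.54,"hand": 0},
  {"tx": 364,"ty": -275,"tz": 60,"rx": 0,"ry": 0,"rz": 14.54,"hand": 0},
  {"tx": 364,"ty": -275,"tz": 60,"rx": 0,"ry": 0,"rz": 14.54,"hand": 0},
  {"tx": 364,"ty": -275,"tz": 60,"rx": 0,"ry": 0,"rz": 14.54,"hand": 0},
  {"tx": 364,"ty": -275,"tz": 60,"rx": 0,"ry": 0,"rz": 14.54,"hand": 0},
  {"tx": 364,"ty": -275,"tz": 60,"rx": 0,"ry": 0,"rz": 14.54,"hand": 0},
  {"tx": 364,"ty": -275,"tz": 60,"rx": 0,"ry": 0,"rz": 14.54,"hand": 0},
], newtons=30)

```text
t: 1.9
eef_pos: [0.4437, -0.2416, 0.1372]
ee_rot: [1.0, 0.004, 0.001, -0.001]
wrist_force: [-0.1, -0.1, 0.4]
finger_gap: 1.0
grasp_force: 0.0
```

Emit:
arm_command([
  {"tx": 0,"ty": 0,"tz": 0,"rx": 0,"ry": 0,"rz": 0,"hand": 0},
  {"tx": 0,"ty": 0,"tz": 0,"rx": 0,"ry": 0,"rz": 0,"hand": 0},
  {"tx": 0,"ty": 0,"tz": 0,"rx": 0,"ry": 0,"rz": 0,"hand": 0},
])

```text
t: 2.2
eef_pos: [0.4391, -0.2493, 0.1376]
ee_rot: [1.0, -0.002, -0.0, 0.0]
wrist_force: [-0.4, -0.4, 0.4]
finger_gap: 0.999
grasp_force: 0.0
```

Run:
```python
from h import *
go(.4404,-.2464,.006)
snap('wrist','w2.png')
print([ (d['score'],d['position'],to_world(d['position'],'wrist',.0075).round(4)) for d in finder.spot_point('red_blue_mid','wrist')])
```

```text
t 2.2 pos [ 0.4391 -0.2493  0.1376] yaw [ 1.    -0.003] tilt [-3.e-04  8.e-04 -1.e+00] shift [  1.3  -3.1 131.6] gap 0.9986062830117073 F [-0.4 -0.4  0.4] g 0.0
[(0.81, [255.5, 174.8], array([[ 0.4432, -0.2442,  0.0075]]))]
```

View pics/w2.png

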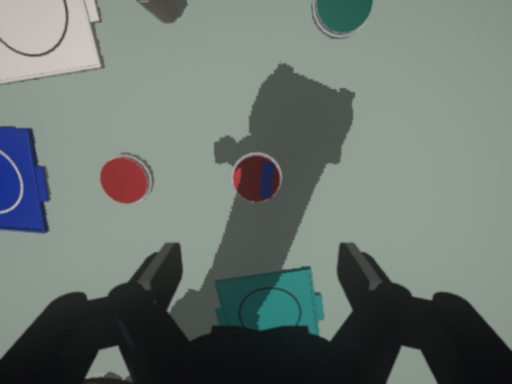

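The dish sits at (257,177) between the fingers and agrees with the top view. I descend.

Emit:
arm_command([
  {"tx": 2.5,"ty": -3.5,"tz": 30,"rx": 0,"ry": 0,"rz": 0,"hand": 0},
  {"tx": 2.5,"ty": -3.5,"tz": 60,"rx": 0,"ry": 0,"rz": 0,"hand": 0},
  {"tx": 2.5,"ty": -3.5,"tz": 90,"rx": 0,"ry": 0,"rz": 0,"hand": 0},
  {"tx": 2.5,"ty": -3.5,"tz": 110,"rx": 0,"ry": 0,"rz": 0,"hand": 0},
  {"tx": 2.5,"ty": -3.5,"tz": 122,"rx": 0,"ry": 0,"rz": 0,"hand": 0},
  {"tx": 2.5,"ty": -3.5,"tz": 128,"rx": 0,"ry": 0,"rz": 0,"hand": 0},
  {"tx": 2.5,"ty": -3.5,"tz": 132,"rx": 0,"ry": 0,"rz": 0,"hand": 0},
  {"tx": 2.5,"ty": -3.5,"tz": 134,"rx": 0,"ry": 0,"rz": 0,"hand": 0},
  {"tx": 2.5,"ty": -3.5,"tz": 134,"rx": 0,"ry": 0,"rz": 0,"hand": 0},
  {"tx": 2.5,"ty": -3.5,"tz": 134,"rx": 0,"ry": 0,"rz": 0,"hand": 0},
])

```text
t: 3.3
eef_pos: [0.4431, -0.2441, 0.0041]
ee_rot: [1.0, 0.0, 0.0, 0.0]
wrist_force: [0.0, 0.5, 0.4]
finger_gap: 1.0
grasp_force: 0.0
```

Run:
```python
from h import *
go(.442,-.2455,.003)
a=snap('wrist')
b=snap('scene')[100:200,150:260]
cv2.imwrite('pics/w3.png',np.hstack([a[:300,:,::-1],cv2.resize(b,(280,300))[:,:,::-1]]))
```

```text
t 3.3 pos [ 0.4431 -0.2441  0.0041] yaw [1.e+00 1.e-04] tilt [ 1.e-03  6.e-04 -1.e+00] shift [-1.1  1.4  1.1] gap 1.0003120172606212 F [0.  0.5 0.4] g 0.0
```

View pics/w3.png

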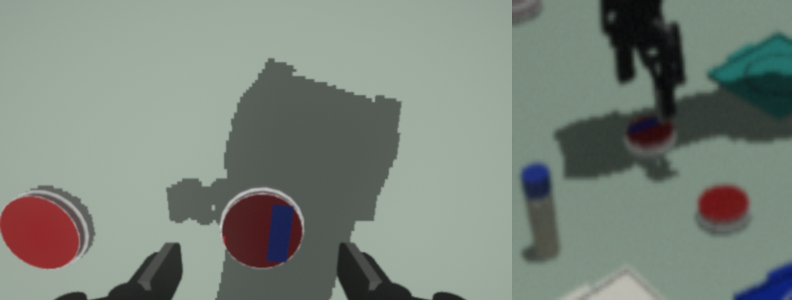

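The wrist view shows the dish centred at (262,230) between the fingertips, but the tips seem to sit high in the scene crop. I check that by projection before closing.

Run:
```python
from h import *
def proj(p,cam):
    c=viewer.get_calibration(cam);Ti=np.linalg.inv(np.array(c['T']))
    return cv2.projectPoints(np.array(p,float),cv2.Rodrigues(Ti[:3,:3])[0],Ti[:3,3],np.array(c['camera_matrix']),np.array(c['dist'],float))[0].reshape(-1,2)
im=snap('scene');b=cv2.resize(im[100:180,170:250],(560,560),interpolation=cv2.INTER_CUBIC)[:,:,::-1].copy()
for z,col in ((.0,(0,255,0)),(.015,(0,255,255)),(.03,(255,255,0)),(.045,(255,0,255))):
    for dy in (-.0425,.0425):
        u=(proj([[.443,-.244+dy,z]],'scene')[0]-[170,100])*7
        cv2.circle(b,tuple(int(v) for v in u),4,col,-1)
cv2.imwrite('pics/s4.png',b)
```

```text
(no output)
```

View pics/s4.png

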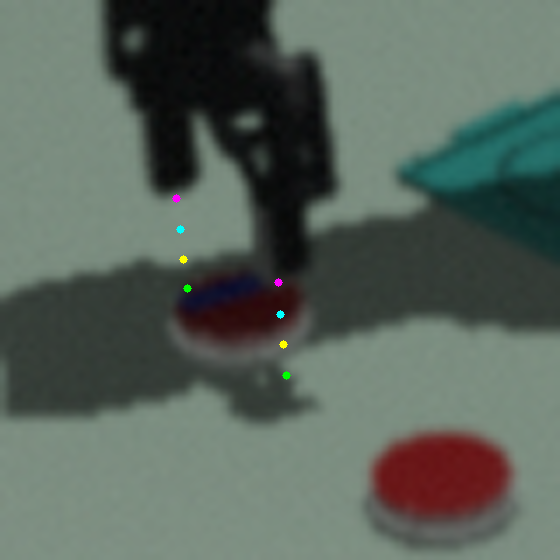

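Yellow (15 mm) sits on the dish top at (183,259)/(283,344), and the visible fingertips are near the magenta marks (45 mm). So the open fingers end well above the TCP. I close part-way here, which is safe, and look.

Emit:
arm_command([
  {"tx": -1,"ty": 1.5,"tz": 0,"rx": 0,"ry": 0,"rz": 0,"hand": 50},
  {"tx": -1,"ty": 1.5,"tz": 0,"rx": 0,"ry": 0,"rz": 0,"hand": 50},
  {"tx": -1,"ty": 1.5,"tz": 0,"rx": 0,"ry": 0,"rz": 0,"hand": 50},
  {"tx": -1,"ty": 1.5,"tz": 0,"rx": 0,"ry": 0,"rz": 0,"hand": 60},
  {"tx": -1,"ty": 1.5,"tz": 0,"rx": 0,"ry": 0,"rz": 0,"hand": 60},
])

```text
t: 3.95
eef_pos: [0.4417, -0.2454, 0.0035]
ee_rot: [1.0, 0.0, -0.0, -0.0]
wrist_force: [0.3, -0.8, -0.8]
finger_gap: 0.769
grasp_force: 0.0
```

Run:
```python
from h import *
go(.442,-.2455,.003)
im=snap('scene');b=cv2.resize(im[100:180,170:250],(400,400),interpolation=cv2.INTER_CUBIC)[:,:,::-1]
a=snap('wrist')[:,56:456,::-1]
a=cv2.resize(a,(400,400))
cv2.imwrite('pics/s5.png',np.hstack([b,a]))
```

```text
t 3.95 pos [ 0.4417 -0.2454  0.0035] yaw [1. 0.] tilt [-1.e-04 -0.e+00 -1.e+00] shift [0.3 0.1 0.5] gap 0.7689451143764521 F [ 0.3 -0.8 -0.8] g 0.0
```

View pics/s5.png

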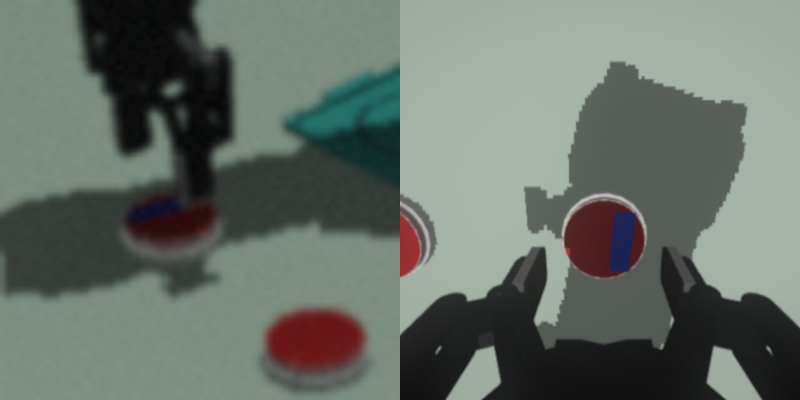

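Gap is 0.77 (65 mm), and the fingers (545..663) still look well above the dish. I test by closing a little past 60 mm: if the pads really are at dish height, they will stop on it.

Emit:
arm_command([
  {"tx": 0,"ty": 0,"tz": 0,"rx": 0,"ry": 0,"rz": 0,"hand": 75},
  {"tx": 0,"ty": 0,"tz": 0,"rx": 0,"ry": 0,"rz": 0,"hand": 80},
  {"tx": 0,"ty": 0,"tz": 0,"rx": 0,"ry": 0,"rz": 0,"hand": 85},
  {"tx": 0,"ty": 0,"tz": 0,"rx": 0,"ry": 0,"rz": 0,"hand": 90},
  {"tx": 0,"ty": 0,"tz": 0,"rx": 0,"ry": 0,"rz": 0,"hand": 90},
], newtons=20)

```text
t: 4.55
eef_pos: [0.4417, -0.2454, 0.0035]
ee_rot: [1.0, 0.0, 0.0, 0.0]
wrist_force: [-0.2, -0.7, -0.4]
finger_gap: 0.65
grasp_force: 0.0
```

No contact: at 55 mm opening the fingers are still above the dish, so the fingertips really are tens of mm higher than the TCP reading says. I reopen and descend in steps, watching force.

Emit:
arm_command([
  {"tx": 0,"ty": 0,"tz": 0,"rx": 0,"ry": 0,"rz": 0,"hand": 30},
  {"tx": 0,"ty": 0,"tz": 0,"rx": 0,"ry": 0,"rz": 0,"hand": 30},
  {"tx": 0,"ty": 0,"tz": 0,"rx": 0,"ry": 0,"rz": 0,"hand": 30},
  {"tx": 0,"ty": 0,"tz": 5,"rx": 0,"ry": 0,"rz": 0,"hand": 30},
  {"tx": 0,"ty": 0,"tz": 10,"rx": 0,"ry": 0,"rz": 0,"hand": 30},
  {"tx": 0,"ty": 0,"tz": 15,"rx": 0,"ry": 0,"rz": 0,"hand": 30},
  {"tx": 0,"ty": 0,"tz": 20,"rx": 0,"ry": 0,"rz": 0,"hand": 30},
  {"tx": 0,"ty": 0,"tz": 20,"rx": 0,"ry": 0,"rz": 0,"hand": 30},
])

```text
t: 5.35
eef_pos: [0.4412, -0.2451, -0.0174]
ee_rot: [1.0, 0.0, -0.001, -0.0]
wrist_force: [-0.4, -1.1, -0.5]
finger_gap: 0.885
grasp_force: 0.0
```

Run:
```python
from h import *
go(.442,-.2455,.003)
im=snap('scene');b=cv2.resize(im[100:180,170:250],(400,400),interpolation=cv2.INTER_CUBIC)[:,:,::-1]
a=snap('wrist')[:,56:456,::-1]
a=cv2.resize(a,(400,400))
cv2.imwrite('pics/s6.png',np.hstack([b,a]))
```

```text
t 5.35 pos [ 0.4412 -0.2451 -0.0174] yaw [1.e+00 1.e-04] tilt [-1.3e-03 -7.0e-04 -1.0e+00] shift [  0.8   0.4 -20.4] gap 0.8853208036298235 F [-0.4 -1.1 -0.5] g 0.0
```

View pics/s6.png

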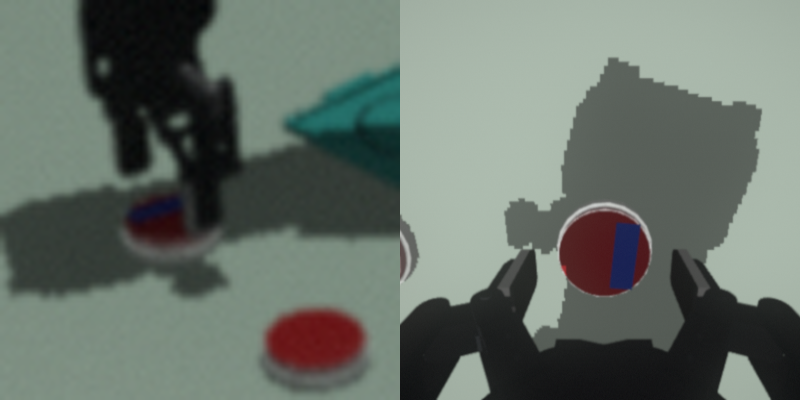

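Still no force at TCP −17 mm, and the dish is centred between the tips (535..672, dish 605). I keep going down gradually.

Emit:
arm_command([
  {"tx": 0,"ty": 0,"tz": 4,"rx": 0,"ry": 0,"rz": 0,"hand": 30},
  {"tx": 0,"ty": 0,"tz": 8,"rx": 0,"ry": 0,"rz": 0,"hand": 30},
  {"tx": 0,"ty": 0,"tz": 10,"rx": 0,"ry": 0,"rz": 0,"hand": 30},
  {"tx": 0,"ty": 0,"tz": 12,"rx": 0,"ry": 0,"rz": 0,"hand": 30},
  {"tx": 0,"ty": 0,"tz": 12,"rx": 0,"ry": 0,"rz": 0,"hand": 30},
])

```text
t: 5.95
eef_pos: [0.4415, -0.2453, -0.0288]
ee_rot: [1.0, 0.0, -0.0, -0.0]
wrist_force: [-0.1, -0.4, 0.4]
finger_gap: 0.885
grasp_force: 0.0
```

Emit:
arm_command([
  {"tx": 0,"ty": 0,"tz": 0,"rx": 0,"ry": 0,"rz": 0,"hand": 65},
  {"tx": 0,"ty": 0,"tz": 0,"rx": 0,"ry": 0,"rz": 0,"hand": 75},
  {"tx": 0,"ty": 0,"tz": 0,"rx": 0,"ry": 0,"rz": 0,"hand": 80},
  {"tx": 0,"ty": 0,"tz": 0,"rx": 0,"ry": 0,"rz": 0,"hand": 85},
  {"tx": 0,"ty": 0,"tz": 0,"rx": 0,"ry": 0,"rz": 0,"hand": 90},
  {"tx": 0,"ty": 0,"tz": 0,"rx": 0,"ry": 0,"rz": 0,"hand": 90},
], newtons=20)

```text
t: 6.55
eef_pos: [0.4418, -0.2455, -0.0281]
ee_rot: [1.0, 0.0, 0.0, 0.0]
wrist_force: [-1.9, 0.4, 4.8]
finger_gap: 0.686
grasp_force: 20.4
```

Run:
```python
from h import *
go(.442,-.2455,.003)
im=snap('scene');b=cv2.resize(im[100:180,170:250],(400,400),interpolation=cv2.INTER_CUBIC)[:,:,::-1]
a=snap('wrist')[:,56:456,::-1]
a=cv2.resize(a,(400,400))
cv2.imwrite('pics/s7.png',np.hstack([b,a]))
```

```text
t 6.55 pos [ 0.4418 -0.2455 -0.0281] yaw [1. 0.] tilt [ 3.e-04  3.e-04 -1.e+00] shift [  0.2   0.  -31.1] gap 0.6860926041227531 F [-1.9  0.4  4.8] g 20.392556190490723
```

View pics/s7.png

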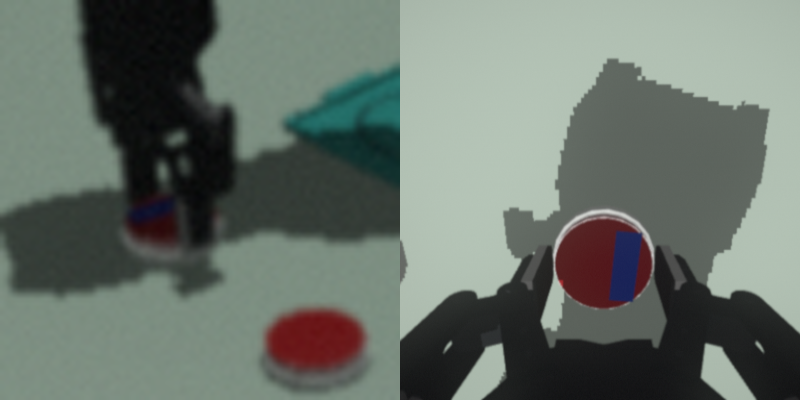

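Gripped at gap 0.686 with 20 N; the dish is centred at (605,260) in the right half. I lift and carry it to the blue tray.

Emit:
arm_command([
  {"tx": 0,"ty": 0,"tz": 0,"rx": 0,"ry": 0,"rz": 0,"hand": 110},
  {"tx": 0,"ty": 0,"tz": -3,"rx": 0,"ry": 0,"rz": 0,"hand": 110},
  {"tx": 0,"ty": 0,"tz": -8,"rx": 0,"ry": 0,"rz": 0,"hand": 110},
  {"tx": 0,"ty": 0,"tz": -18,"rx": 0,"ry": 0,"rz": 0,"hand": 110},
  {"tx": 0,"ty": 0,"tz": -33,"rx": 0,"ry": 0,"rz": 0,"hand": 110},
  {"tx": 0,"ty": 0,"tz": -53,"rx": 0,"ry": 0,"rz": 0,"hand": 110},
  {"tx": 0,"ty": 0,"tz": -73,"rx": 0,"ry": 0,"rz": 0,"hand": 110},
  {"tx": 0,"ty": 0,"tz": -90,"rx": 0,"ry": 0,"rz": 0,"hand": 110},
  {"tx": 0,"ty": 0,"tz": -100,"rx": 0,"ry": 0,"rz": 0,"hand": 110},
  {"tx": 0,"ty": 0,"tz": -100,"rx": 0,"ry": 0,"rz": 0,"hand": 110},
], newtons=35)

```text
t: 7.65
eef_pos: [0.4426, -0.2459, 0.0731]
ee_rot: [1.0, -0.0, 0.001, 0.001]
wrist_force: [1.0, 0.3, -0.9]
finger_gap: 0.671
grasp_force: 37.4
```

Emit:
arm_command([
  {"tx": 0,"ty": -10,"tz": 0,"rx": 0,"ry": 0,"rz": 0,"hand": 110},
  {"tx": -1,"ty": -30,"tz": 0,"rx": 0,"ry": 0,"rz": 0,"hand": 110},
  {"tx": -2,"ty": -65,"tz": 0,"rx": 0,"ry": 0,"rz": 0,"hand": 110},
  {"tx": -3,"ty": -110,"tz": 0,"rx": 0,"ry": 0,"rz": 0,"hand": 110},
  {"tx": -3.5,"ty": -155,"tz": 0,"rx": 0,"ry": 0,"rz": 0,"hand": 110},
  {"tx": -3.5,"ty": -200,"tz": 0,"rx": 0,"ry": 0,"rz": 0,"hand": 110},
  {"tx": -3.5,"ty": -245,"tz": 0,"rx": 0,"ry": 0,"rz": 0,"hand": 110},
  {"tx": -3.5,"ty": -285,"tz": 0,"rx": 0,"ry": 0,"rz": 0,"hand": 110},
  {"tx": -3.5,"ty": -315,"tz": 0,"rx": 0,"ry": 0,"rz": 0,"hand": 110},
  {"tx": -3.5,"ty": -329,"tz": 0,"rx": 0,"ry": 0,"rz": 0,"hand": 110},
])

```text
t: 8.65
eef_pos: [0.4367, 0.0875, 0.0706]
ee_rot: [1.0, 0.002, -0.001, -0.0]
wrist_force: [0.0, -0.7, -0.4]
finger_gap: 0.676
grasp_force: 37.4
```

Emit:
arm_command([
  {"tx": 0,"ty": 0,"tz": 0,"rx": 0,"ry": 0,"rz": 0,"hand": 110},
  {"tx": 0,"ty": 0,"tz": 0,"rx": 0,"ry": 0,"rz": 0,"hand": 110},
])

```text
t: 8.85
eef_pos: [0.4373, 0.0835, 0.0707]
ee_rot: [1.0, 0.001, -0.001, 0.0]
wrist_force: [-0.6, -0.1, 1.1]
finger_gap: 0.674
grasp_force: 37.4
```

Run:
```python
from h import *
go(.4382,.0833,-.026)
b=snap('scene')[90:290,180:380,::-1]; b=cv2.resize(b,(384,384))
a=snap('wrist')
print([ (d['score'],d['position'],to_world(d['position'],'wrist',.003).round(4)) for d in finder.spot_point('tray_blue_ring','wrist')])
print([ (d['score'],d['position'],to_world(d['position'],'wrist',.11).round(4)) for d in finder.spot_point('red_blue_mid','wrist')])
cv2.imwrite('pics/s8.png',np.hstack([b,a[:,56:456,::-1]]))
```

```text
t 8.85 pos [0.4373 0.0835 0.0707] yaw [1.    0.001] tilt [-1.7e-03  5.0e-04 -1.0e+00] shift [ 1.1  0.1 96.7] gap 0.6740926579043202 F [-0.6 -0.1  1.1] g 37.43683218955994
[(0.79, [256.4, 192.2], array([[0.4391, 0.0855, 0.003 ]]))]
[]
```

View pics/s8.png

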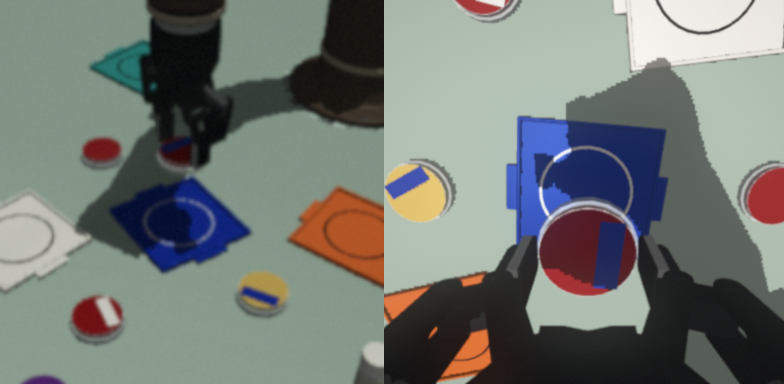

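The dish is held level and the wrist view puts the ring at (0.439, 0.0855), matching the top view. I lower it.

Emit:
arm_command([
  {"tx": 1.3,"ty": -1,"tz": 20,"rx": 0,"ry": 0,"rz": 0,"hand": 110},
  {"tx": 1.3,"ty": -1,"tz": 45,"rx": 0,"ry": 0,"rz": 0,"hand": 110},
  {"tx": 1.3,"ty": -1,"tz": 65,"rx": 0,"ry": 0,"rz": 0,"hand": 110},
  {"tx": 1.3,"ty": -1,"tz": 80,"rx": 0,"ry": 0,"rz": 0,"hand": 110},
  {"tx": 1.3,"ty": -1,"tz": 88,"rx": 0,"ry": 0,"rz": 0,"hand": 110},
  {"tx": 1.3,"ty": -1,"tz": 92,"rx": 0,"ry": 0,"rz": 0,"hand": 110},
  {"tx": 1.3,"ty": -1,"tz": 94.5,"rx": 0,"ry": 0,"rz": 0,"hand": 110},
  {"tx": 1.3,"ty": -1,"tz": 96,"rx": 0,"ry": 0,"rz": 0,"hand": 110},
  {"tx": 1.3,"ty": -1,"tz": 96,"rx": 0,"ry": 0,"rz": 0,"hand": 110},
])

```text
t: 9.95
eef_pos: [0.4398, 0.0846, -0.0242]
ee_rot: [1.0, -0.0, 0.0, -0.0]
wrist_force: [-0.8, -0.4, -0.6]
finger_gap: 0.675
grasp_force: 37.4
```

Emit:
arm_command([
  {"tx": 0,"ty": 0,"tz": 0.7,"rx": 0,"ry": 0,"rz": 0,"hand": 110},
  {"tx": 0,"ty": 0,"tz": 1.2,"rx": 0,"ry": 0,"rz": 0,"hand": 110},
  {"tx": 0,"ty": 0,"tz": 1.2,"rx": 0,"ry": 0,"rz": 0,"hand": 110},
])

```text
t: 10.25
eef_pos: [0.4399, 0.0846, -0.0249]
ee_rot: [1.0, -0.0, 0.001, 0.0]
wrist_force: [-3.1, -1.2, 9.2]
finger_gap: 0.676
grasp_force: 38.5
```

Contact at 9 N. Release, rise, and go to straw/blue.

Emit:
arm_command([
  {"tx": 0,"ty": 0,"tz": 0,"rx": 0,"ry": 0,"rz": 0,"hand": 70},
  {"tx": 0,"ty": 0,"tz": 0,"rx": 0,"ry": 0,"rz": 0,"hand": 40},
  {"tx": 0,"ty": 0,"tz": 0,"rx": 0,"ry": 0,"rz": 0,"hand": 20},
  {"tx": 0,"ty": 0,"tz": 0,"rx": 0,"ry": 0,"rz": 0,"hand": 20},
  {"tx": 0,"ty": 0,"tz": -15,"rx": 0,"ry": 0,"rz": 0,"hand": 20},
  {"tx": 0,"ty": 0,"tz": -50,"rx": 0,"ry": 0,"rz": 0,"hand": 0},
  {"tx": 0,"ty": 0,"tz": -97,"rx": 0,"ry": 0,"rz": 0,"hand": 0},
  {"tx": 0,"ty": -50,"tz": -97,"rx": 0,"ry": 0,"rz": 0,"hand": 0},
  {"tx": 0,"ty": -100,"tz": -97,"rx": 0,"ry": 0,"rz": 0,"hand": 0},
  {"tx": 0,"ty": -156,"tz": -97,"rx": 0,"ry": 0,"rz": 0,"hand": 0},
])

```text
t: 11.25
eef_pos: [0.44, 0.2357, 0.072]
ee_rot: [1.0, -0.001, 0.001, -0.0]
wrist_force: [1.4, 0.4, 0.2]
finger_gap: 1.002
grasp_force: 0.0
```

Emit:
arm_command([
  {"tx": 0,"ty": 0,"tz": 0,"rx": 0,"ry": 0,"rz": 0,"hand": 0},
  {"tx": 0,"ty": 0,"tz": 0,"rx": 0,"ry": 0,"rz": 0,"hand": 0},
  {"tx": 0,"ty": 0,"tz": 0,"rx": 0,"ry": 0,"rz": 0,"hand": 0},
])

```text
t: 11.55
eef_pos: [0.4393, 0.2331, 0.0709]
ee_rot: [1.0, -0.0, -0.0, 0.001]
wrist_force: [0.5, 0.2, -0.5]
finger_gap: 1.0
grasp_force: 0.0
```

```bash
cat > look.py <<'E'
from seg import *
def look(name,xy,z=.0075,zg=-.0288,extra=()):
    go(*xy,zg); a=snap('wrist')
    print(name,[(round(d['score'],2),np.round(d['position'],1),to_world(d['position'],'wrist',z).round(4)[0]) for d in finder.spot_point(name,'wrist')[:3]])
    for n,zz in extra: print(n,[(round(d['score'],2),np.round(d['position'],1),to_world(d['position'],'wrist',zz).round(4)[0]) for d in finder.spot_point(n,'wrist')[:3]])
    return a
def ell(im,px,r,z,cam='wrist'):
    c=blob(im,px,r); w=to_world(c,cam,z)[:,:2].astype(np.float32); e=cv2.fitEllipse(w); print('ell',np.round(e[0],4),np.round(e[1],4))
E
python3 - <<'E'
from look import *
a=look('straw_blue_mid',(.4395,.241),extra=[('red_blue_mid',.0105),('tray_blue_ring',.003)])
cv2.imwrite('pics/w9.png',a[:,:,::-1])
t=snap('top');print([(d['score'],d['position'],to_world(d['position'],'top',.0105).round(4)) for d in finder.spot_point('red_blue_mid','top')])
E
```

```text
t 11.55 pos [0.4393 0.2331 0.0709] yaw [ 1.e+00 -9.e-04] tilt [-8.0e-04  1.3e-03 -1.0e+00] shift [ 0.3 -8.  99.7] gap 1.000032349515234 F [ 0.5  0.2 -0.5] g 0.0
straw_blue_mid [(0.72, array([248.6, 198.1]), array([0.4365, 0.2433, 0.0075]))]
red_blue_mid [(0.59, array([416.6, 196.7]), array([0.4386, 0.0852, 0.0105]))]
tray_blue_ring []
[(0.81, [247.3, 208.5], array([[0.4307, 0.0787, 0.0105]]))]
```

Emit:
arm_command([
  {"tx": -1.5,"ty": -9,"tz": 20,"rx": 0,"ry": 0,"rz": 0,"hand": 10},
  {"tx": -1.5,"ty": -9,"tz": 45,"rx": 0,"ry": 0,"rz": 0,"hand": 10},
  {"tx": -1.5,"ty": -9,"tz": 70,"rx": 0,"ry": 0,"rz": 0,"hand": 10},
  {"tx": -1.5,"ty": -9,"tz": 85,"rx": 0,"ry": 0,"rz": 0,"hand": 10},
  {"tx": -1.5,"ty": -9,"tz": 93,"rx": 0,"ry": 0,"rz": 0,"hand": 10},
  {"tx": -1.5,"ty": -9,"tz": 97,"rx": 0,"ry": 0,"rz": 0,"hand": 20},
  {"tx": -1.5,"ty": -9,"tz": 100,"rx": 0,"ry": 0,"rz": 0,"hand": 30},
  {"tx": -1.5,"ty": -9,"tz": 100,"rx": 0,"ry": 0,"rz": 0,"hand": 30},
  {"tx": -1.5,"ty": -9,"tz": 100,"rx": 0,"ry": 0,"rz": 0,"hand": 30},
], newtons=20)

```text
t: 12.75
eef_pos: [0.4384, 0.2438, -0.0281]
ee_rot: [1.0, -0.0, 0.0, -0.0]
wrist_force: [1.0, -1.1, 0.2]
finger_gap: 0.884
grasp_force: 0.0
```

Emit:
arm_command([
  {"tx": 0,"ty": 0,"tz": 0,"rx": 0,"ry": 0,"rz": 0,"hand": 50},
  {"tx": 0,"ty": 0,"tz": 0,"rx": 0,"ry": 0,"rz": 0,"hand": 60},
  {"tx": 0,"ty": 0,"tz": 0,"rx": 0,"ry": 0,"rz": 0,"hand": 70},
  {"tx": 0,"ty": 0,"tz": 0,"rx": 0,"ry": 0,"rz": 0,"hand": 80},
  {"tx": 0,"ty": 0,"tz": 0,"rx": 0,"ry": 0,"rz": 0,"hand": 90},
  {"tx": 0,"ty": 0,"tz": 0,"rx": 0,"ry": 0,"rz": 0,"hand": 95},
])

```text
t: 13.35
eef_pos: [0.4382, 0.2436, -0.0282]
ee_rot: [1.0, -0.0, 0.0, 0.0]
wrist_force: [-2.1, -2.3, 6.2]
finger_gap: 0.688
grasp_force: 20.1
```

Run:
```python
from look import *
a=look('straw_blue_mid',(.4395,.241))
cv2.imwrite('pics/w10.png',a[:,:,::-1])
```

```text
t 13.35 pos [ 0.4382  0.2436 -0.0282] yaw [ 1.e+00 -1.e-04] tilt [ 5.e-04  1.e-04 -1.e+00] shift [1.3 2.6 0.6] gap 0.6875460794427569 F [-2.1 -2.3  6.2] g 20.05178064107895
straw_blue_mid [(0.73, array([258.5, 242.3]), array([0.4401, 0.2444, 0.0075]))]
```

Emit:
arm_command([
  {"tx": 0,"ty": 0,"tz": 0,"rx": 0,"ry": 0,"rz": 0,"hand": 110},
  {"tx": 0,"ty": 0,"tz": -3,"rx": 0,"ry": 0,"rz": 0,"hand": 110},
  {"tx": 0,"ty": 0,"tz": -8,"rx": 0,"ry": 0,"rz": 0,"hand": 110},
  {"tx": 0,"ty": 0,"tz": -18,"rx": 0,"ry": 0,"rz": 0,"hand": 110},
  {"tx": 0,"ty": 0,"tz": -38,"rx": 0,"ry": 0,"rz": 0,"hand": 110},
  {"tx": 0,"ty": 10,"tz": -63,"rx": 0,"ry": 0,"rz": 0,"hand": 110},
  {"tx": 0,"ty": 30,"tz": -85,"rx": 0,"ry": 0,"rz": 0,"hand": 110},
  {"tx": 0,"ty": 65,"tz": -98,"rx": 0,"ry": 0,"rz": 0,"hand": 110},
  {"tx": 0,"ty": 105,"tz": -100,"rx": 0,"ry": 0,"rz": 0,"hand": 110},
  {"tx": 0,"ty": 140,"tz": -100,"rx": 0,"ry": 0,"rz": 0,"hand": 110},
], newtons=35)

```text
t: 14.45
eef_pos: [0.4384, 0.1021, 0.0727]
ee_rot: [1.0, 0.0, 0.001, -0.0]
wrist_force: [0.4, 0.4, 0.2]
finger_gap: 0.676
grasp_force: 37.5
```

Emit:
arm_command([
  {"tx": 0,"ty": 13,"tz": 0,"rx": 0,"ry": 0,"rz": 0,"hand": 110},
  {"tx": 0,"ty": 19,"tz": 5,"rx": 0,"ry": 0,"rz": 0,"hand": 110},
  {"tx": 0,"ty": 19,"tz": 20,"rx": 0,"ry": 0,"rz": 0,"hand": 110},
  {"tx": 0,"ty": 19,"tz": 40,"rx": 0,"ry": 0,"rz": 0,"hand": 110},
  {"tx": 0,"ty": 19,"tz": 55,"rx": 0,"ry": 0,"rz": 0,"hand": 110},
  {"tx": 0,"ty": 19,"tz": 65,"rx": 0,"ry": 0,"rz": 0,"hand": 110},
  {"tx": 0,"ty": 19,"tz": 70,"rx": 0,"ry": 0,"rz": 0,"hand": 110},
  {"tx": 0,"ty": 19,"tz": 70,"rx": 0,"ry": 0,"rz": 0,"hand": 110},
  {"tx": 0,"ty": 19,"tz": 70,"rx": 0,"ry": 0,"rz": 0,"hand": 110},
])

```text
t: 15.35
eef_pos: [0.4383, 0.085, 0.0016]
ee_rot: [1.0, 0.0, 0.0, -0.0]
wrist_force: [-0.7, 0.4, -0.1]
finger_gap: 0.674
grasp_force: 37.5
```

Run:
```python
from look import *
a=look('straw_blue_mid',(.4385,.0845),z=.0375,zg=-.0105,extra=[('red_blue_mid',.0105)])
b=snap('scene')[130:280,200:350,::-1]; b=cv2.resize(b,(384,384),interpolation=cv2.INTER_CUBIC)
cv2.imwrite('pics/s11.png',np.hstack([b,a[:,56:456,::-1]]))
```

```text
t 15.35 pos [0.4383 0.085  0.0016] yaw [1.e+00 4.e-04] tilt [ 5.e-04 -2.e-04 -1.e+00] shift [ 0.2  0.5 12.1] gap 0.6738451593367198 F [-0.7  0.4 -0.1] g 37.49061405658722
straw_blue_mid [(0.72, array([256.8, 245.4]), array([0.4383, 0.0866, 0.0375]))]
red_blue_mid []
```

View pics/s11.png

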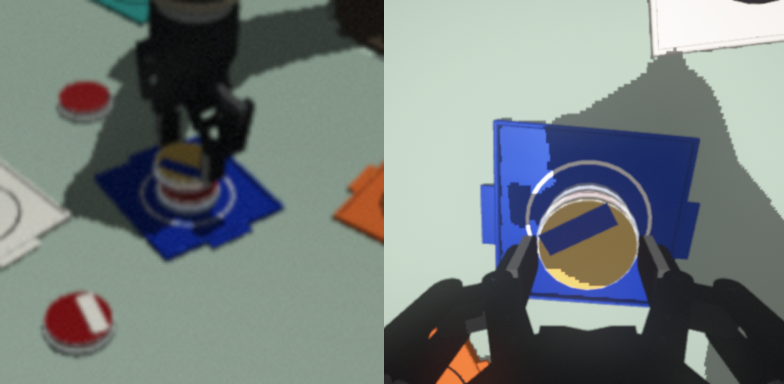

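The red dish sits inside the ring, and the straw dish hangs directly above it at (588,240). I lower it the last ~12 mm.

Emit:
arm_command([
  {"tx": 0.5,"ty": 0,"tz": 5,"rx": 0,"ry": 0,"rz": 0,"hand": 110},
  {"tx": 0.5,"ty": 0,"tz": 9,"rx": 0,"ry": 0,"rz": 0,"hand": 110},
  {"tx": 0.5,"ty": 0,"tz": 10.5,"rx": 0,"ry": 0,"rz": 0,"hand": 110},
  {"tx": 0.5,"ty": 0,"tz": 11.5,"rx": 0,"ry": 0,"rz": 0,"hand": 110},
  {"tx": 0.5,"ty": 0,"tz": 12,"rx": 0,"ry": 0,"rz": 0,"hand": 110},
  {"tx": 0.5,"ty": 0,"tz": 12,"rx": 0,"ry": 0,"rz": 0,"hand": 110},
])

```text
t: 16.15
eef_pos: [0.4382, 0.0845, -0.0101]
ee_rot: [1.0, 0.0, -0.0, 0.0]
wrist_force: [-5.2, -1.8, 15.0]
finger_gap: 0.673
grasp_force: 39.1
```

Contact. Release and go on to red/white.

Emit:
arm_command([
  {"tx": 0,"ty": 0,"tz": -0.5,"rx": 0,"ry": 0,"rz": 0,"hand": 70},
  {"tx": 0,"ty": 0,"tz": -0.5,"rx": 0,"ry": 0,"rz": 0,"hand": 50},
  {"tx": 0,"ty": 0,"tz": -0.5,"rx": 0,"ry": 0,"rz": 0,"hand": 30},
  {"tx": 0,"ty": 0,"tz": -0.5,"rx": 0,"ry": 0,"rz": 0,"hand": 10},
  {"tx": 0,"ty": 0,"tz": -0.5,"rx": 0,"ry": 0,"rz": 0,"hand": 10},
  {"tx": 0,"ty": 0,"tz": -15,"rx": 0,"ry": 0,"rz": 0,"hand": 10},
  {"tx": 0,"ty": 0,"tz": -50,"rx": 0,"ry": 0,"rz": 0,"hand": 0},
  {"tx": 0,"ty": 0,"tz": -82,"rx": 0,"ry": 0,"rz": 0,"hand": 0},
  {"tx": 46,"ty": -20,"tz": -82,"rx": 0,"ry": 0,"rz": 0,"hand": 0},
  {"tx": 91,"ty": -40,"tz": -82,"rx": 0,"ry": 0,"rz": 0,"hand": 0},
])

```text
t: 17.15
eef_pos: [0.5315, 0.1243, 0.0735]
ee_rot: [1.0, -0.001, 0.002, 0.0]
wrist_force: [0.8, 0.1, -0.8]
finger_gap: 1.002
grasp_force: 0.0
```

Emit:
arm_command([
  {"tx": 40,"ty": -18,"tz": 0,"rx": 0,"ry": 0,"rz": 0,"hand": 0},
  {"tx": 80,"ty": -35,"tz": 0,"rx": 0,"ry": 0,"rz": 0,"hand": 0},
  {"tx": 80,"ty": -35,"tz": 0,"rx": 0,"ry": 0,"rz": 0,"hand": 0},
  {"tx": 80,"ty": -35,"tz": 0,"rx": 0,"ry": 0,"rz": 0,"hand": 0},
  {"tx": 80,"ty": -35,"tz": 0,"rx": 0,"ry": 0,"rz": 0,"hand": 0},
])

```text
t: 17.65
eef_pos: [0.6083, 0.1591, 0.0707]
ee_rot: [1.0, 0.0, -0.001, 0.0]
wrist_force: [0.3, -0.6, 1.1]
finger_gap: 1.0
grasp_force: 0.0
```

Run:
```python
from look import *
a=look('red_white_mid',(.610,.160),extra=[('tray_white_ring',.003)])
cv2.imwrite('pics/w12.png',a[:,:,::-1])
t=snap('top');print([(d['score'],d['position'],to_world(d['position'],'top',.0255).round(4)) for d in finder.spot_point('straw_blue_mid','top')])
s=snap('scene');print([(d['score'],d['position'],to_world(d['position'],'scene',.0255).round(4)) for d in finder.spot_point('straw_blue_mid','scene')],[(d['score'],d['position'],to_world(d['position'],'scene',.0105).round(4)) for d in finder.spot_point('red_blue_mid','scene')])
cv2.imwrite('pics/s12.png',s[:,:,::-1]);cv2.imwrite('pics/t12.png',t[:,:,::-1])
```

```text
t 17.65 pos [0.6083 0.1591 0.0707] yaw [1.e+00 1.e-04] tilt [-1.6e-03  7.0e-04 -1.0e+00] shift [ 1.9 -1.  99.5] gap 1.000030787500544 F [ 0.3 -0.6  1.1] g 0.0
red_white_mid [(0.82, array([186.5,  72.1]), array([0.7154, 0.2197, 0.0075])), (0.59, array([254.8, 195.2]), array([0.6082, 0.1635, 0.0075]))]
tray_white_ring [(0.92, array([435.5, 186.6]), array([ 0.6156, -0.0104,  0.003 ]))]
[(0.68, [407.1, 134.2], array([[ 0.6109, -0.32  ,  0.0255]])), (0.27, [344.0, 132.0], array([[ 0.619 , -0.1651,  0.0255]]))]
[(0.95, [273.3, 195.5], array([[0.4337, 0.079 , 0.0255]])), (0.68, [232.1, 251.6], array([[0.6118, 0.1692, 0.0255]]))] [(0.64, [273.0, 204.1], array([[0.4428, 0.09  , 0.0105]]))]
```

Red/white is at about (0.610, 0.162) and the white ring at (0.6165, −0.0105); both agree across views. Grasp.

Emit:
arm_command([
  {"tx": 1.5,"ty": -2.5,"tz": 20,"rx": 0,"ry": 0,"rz": 0,"hand": 10},
  {"tx": 1.5,"ty": -2.5,"tz": 45,"rx": 0,"ry": 0,"rz": 0,"hand": 10},
  {"tx": 1.5,"ty": -2.5,"tz": 70,"rx": 0,"ry": 0,"rz": 0,"hand": 10},
  {"tx": 1.5,"ty": -2.5,"tz": 85,"rx": 0,"ry": 0,"rz": 0,"hand": 10},
  {"tx": 1.5,"ty": -2.5,"tz": 93,"rx": 0,"ry": 0,"rz": 0,"hand": 10},
  {"tx": 1.5,"ty": -2.5,"tz": 97,"rx": 0,"ry": 0,"rz": 0,"hand": 20},
  {"tx": 1.5,"ty": -2.5,"tz": 99.5,"rx": 0,"ry": 0,"rz": 0,"hand": 30},
  {"tx": 1.5,"ty": -2.5,"tz": 99.5,"rx": 0,"ry": 0,"rz": 0,"hand": 30},
  {"tx": 1.5,"ty": -2.5,"tz": 99.5,"rx": 0,"ry": 0,"rz": 0,"hand": 30},
], newtons=20)

```text
t: 18.95
eef_pos: [0.6116, 0.1622, -0.0274]
ee_rot: [1.0, -0.0, 0.001, -0.0]
wrist_force: [1.0, -0.5, 0.6]
finger_gap: 0.883
grasp_force: 0.0
```

Emit:
arm_command([
  {"tx": 0,"ty": 0,"tz": 0,"rx": 0,"ry": 0,"rz": 0,"hand": 50},
  {"tx": 0,"ty": 0,"tz": 0,"rx": 0,"ry": 0,"rz": 0,"hand": 60},
  {"tx": 0,"ty": 0,"tz": 0,"rx": 0,"ry": 0,"rz": 0,"hand": 70},
  {"tx": 0,"ty": 0,"tz": 0,"rx": 0,"ry": 0,"rz": 0,"hand": 80},
  {"tx": 0,"ty": 0,"tz": 0,"rx": 0,"ry": 0,"rz": 0,"hand": 90},
  {"tx": 0,"ty": 0,"tz": 0,"rx": 0,"ry": 0,"rz": 0,"hand": 95},
])

```text
t: 19.55
eef_pos: [0.6111, 0.1622, -0.0277]
ee_rot: [1.0, 0.0, 0.0, 0.0]
wrist_force: [-1.3, -0.6, 4.8]
finger_gap: 0.685
grasp_force: 20.4
```

Run:
```python
from look import *
a=look('red_white_mid',(.6165,-.0105))
cv2.imwrite('pics/w13.png',a[:,:,::-1])
```

```text
t 19.55 pos [ 0.6111  0.1622 -0.0277] yaw [1. 0.] tilt [ 4.e-04  0.e+00 -1.e+00] shift [  5.4 172.7   1.1] gap 0.684892440487464 F [-1.3 -0.6  4.8] g 20.37883847951889
red_white_mid [(0.62, array([262. , 248.1]), array([0.609 , 0.1609, 0.0075])), (0.56, array([138.2,  52.9]), array([0.7139, 0.221 , 0.0075]))]
```

Emit:
arm_command([
  {"tx": 0,"ty": 0,"tz": 0,"rx": 0,"ry": 0,"rz": 0,"hand": 110},
  {"tx": 0,"ty": 0,"tz": -3,"rx": 0,"ry": 0,"rz": 0,"hand": 110},
  {"tx": 0,"ty": 0,"tz": -8,"rx": 0,"ry": 0,"rz": 0,"hand": 110},
  {"tx": 0,"ty": 0,"tz": -18,"rx": 0,"ry": 0,"rz": 0,"hand": 110},
  {"tx": 0,"ty": 0,"tz": -38,"rx": 0,"ry": 0,"rz": 0,"hand": 110},
  {"tx": 0,"ty": 10,"tz": -63,"rx": 0,"ry": 0,"rz": 0,"hand": 110},
  {"tx": 0,"ty": 30,"tz": -85,"rx": 0,"ry": 0,"rz": 0,"hand": 110},
  {"tx": 2,"ty": 65,"tz": -98,"rx": 0,"ry": 0,"rz": 0,"hand": 110},
  {"tx": 4,"ty": 105,"tz": -100,"rx": 0,"ry": 0,"rz": 0,"hand": 110},
  {"tx": 6,"ty": 145,"tz": -100,"rx": 0,"ry": 0,"rz": 0,"hand": 110},
], newtons=35)

```text
t: 20.65
eef_pos: [0.6177, 0.0161, 0.0736]
ee_rot: [1.0, 0.0, 0.001, -0.0]
wrist_force: [0.2, -0.1, -0.2]
finger_gap: 0.673
grasp_force: 37.5
```

Emit:
arm_command([
  {"tx": 0,"ty": 20,"tz": 0,"rx": 0,"ry": 0,"rz": 0,"hand": 110},
  {"tx": 0,"ty": 27,"tz": 5,"rx": 0,"ry": 0,"rz": 0,"hand": 110},
  {"tx": 0,"ty": 27,"tz": 20,"rx": 0,"ry": 0,"rz": 0,"hand": 110},
  {"tx": 0,"ty": 27,"tz": 40,"rx": 0,"ry": 0,"rz": 0,"hand": 110},
  {"tx": 0,"ty": 27,"tz": 55,"rx": 0,"ry": 0,"rz": 0,"hand": 110},
  {"tx": 0,"ty": 27,"tz": 68,"rx": 0,"ry": 0,"rz": 0,"hand": 110},
  {"tx": 0,"ty": 27,"tz": 75,"rx": 0,"ry": 0,"rz": 0,"hand": 110},
  {"tx": 0,"ty": 27,"tz": 75,"rx": 0,"ry": 0,"rz": 0,"hand": 110},
  {"tx": 0,"ty": 27,"tz": 75,"rx": 0,"ry": 0,"rz": 0,"hand": 110},
])

```text
t: 21.55
eef_pos: [0.6174, -0.0095, -0.003]
ee_rot: [1.0, 0.0, 0.0, -0.0]
wrist_force: [0.4, -0.0, -1.1]
finger_gap: 0.67
grasp_force: 37.5
```

Run:
```python
from look import *
a=look('red_white_mid',(.6165,-.0105),z=.032,zg=-.025,extra=[('tray_white_ring',.003)])
b=snap('scene')[130:280,120:270,::-1]; b=cv2.resize(b,(384,384),interpolation=cv2.INTER_CUBIC)
cv2.imwrite('pics/s14.png',np.hstack([b,a[:,56:456,::-1]]))
```

```text
t 21.55 pos [ 0.6174 -0.0095 -0.003 ] yaw [1.e+00 4.e-04] tilt [ 5.e-04 -1.e-04 -1.e+00] shift [-0.9  1.  22. ] gap 0.6702580962904994 F [ 0.4 -0.  -1.1] g 37.48580753803253
red_white_mid [(0.71, array([261.2, 245.3]), array([ 0.6169, -0.0106,  0.032 ]))]
tray_white_ring []
```

View pics/s14.png

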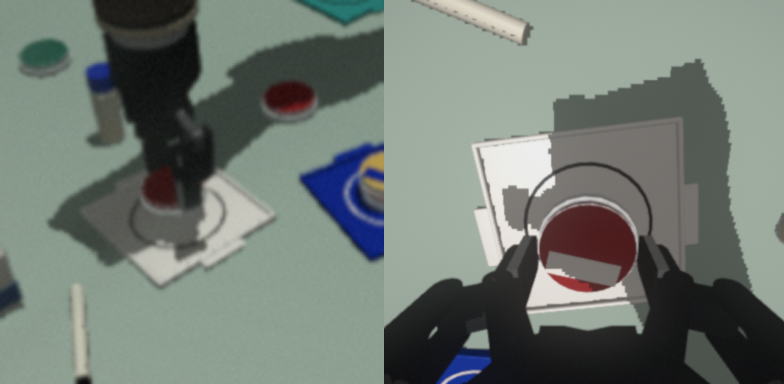

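The dish at (588,247) is centred over the ring (590, ~222 top arc). Lower it.

Emit:
arm_command([
  {"tx": -0.5,"ty": 0.5,"tz": 8,"rx": 0,"ry": 0,"rz": 0,"hand": 110},
  {"tx": -0.5,"ty": 0.5,"tz": 14,"rx": 0,"ry": 0,"rz": 0,"hand": 110},
  {"tx": -0.5,"ty": 0.5,"tz": 18,"rx": 0,"ry": 0,"rz": 0,"hand": 110},
  {"tx": -0.5,"ty": 0.5,"tz": 20,"rx": 0,"ry": 0,"rz": 0,"hand": 110},
  {"tx": -0.5,"ty": 0.5,"tz": 21,"rx": 0,"ry": 0,"rz": 0,"hand": 110},
  {"tx": -0.5,"ty": 0.5,"tz": 22,"rx": 0,"ry": 0,"rz": 0,"hand": 110},
  {"tx": -0.5,"ty": 0.5,"tz": 22,"rx": 0,"ry": 0,"rz": 0,"hand": 110},
])

```text
t: 22.45
eef_pos: [0.6161, -0.0104, -0.0244]
ee_rot: [1.0, -0.0, -0.0, 0.0]
wrist_force: [-4.0, -1.0, 7.9]
finger_gap: 0.678
grasp_force: 38.5
```

Emit:
arm_command([
  {"tx": 0,"ty": 0,"tz": 0,"rx": 0,"ry": 0,"rz": 0,"hand": 70},
  {"tx": 0,"ty": 0,"tz": 0,"rx": 0,"ry": 0,"rz": 0,"hand": 50},
  {"tx": 0,"ty": 0,"tz": 0,"rx": 0,"ry": 0,"rz": 0,"hand": 30},
  {"tx": 0,"ty": 0,"tz": 0,"rx": 0,"ry": 0,"rz": 0,"hand": 20},
  {"tx": 0,"ty": 0,"tz": -15,"rx": 0,"ry": 0,"rz": 0,"hand": 20},
  {"tx": 0,"ty": 0,"tz": -50,"rx": 0,"ry": 0,"rz": 0,"hand": 0},
  {"tx": 0,"ty": 0,"tz": -97,"rx": 0,"ry": 0,"rz": 0,"hand": 0},
  {"tx": 3,"ty": -45,"tz": -97,"rx": 0,"ry": 0,"rz": 0,"hand": 0},
  {"tx": 6,"ty": -95,"tz": -97,"rx": 0,"ry": 0,"rz": 0,"hand": 0},
  {"tx": 9,"ty": -141,"tz": -97,"rx": 0,"ry": 0,"rz": 0,"hand": 0},
])

```text
t: 23.45
eef_pos: [0.6261, 0.1324, 0.0739]
ee_rot: [1.0, -0.001, 0.001, -0.0]
wrist_force: [0.3, -0.1, 0.2]
finger_gap: 1.003
grasp_force: 0.0
```

Emit:
arm_command([
  {"tx": 2,"ty": -50,"tz": 0,"rx": 0,"ry": 0,"rz": 0,"hand": 0},
  {"tx": 4,"ty": -100,"tz": 0,"rx": 0,"ry": 0,"rz": 0,"hand": 0},
  {"tx": 6,"ty": -150,"tz": 0,"rx": 0,"ry": 0,"rz": 0,"hand": 0},
  {"tx": 6,"ty": -200,"tz": 0,"rx": 0,"ry": 0,"rz": 0,"hand": 0},
  {"tx": 6,"ty": -200,"tz": 0,"rx": 0,"ry": 0,"rz": 0,"hand": 0},
  {"tx": 6,"ty": -200,"tz": 0,"rx": 0,"ry": 0,"rz": 0,"hand": 0},
  {"tx": 6,"ty": -200,"tz": 0,"rx": 0,"ry": 0,"rz": 0,"hand": 0},
])

```text
t: 24.15
eef_pos: [0.6321, 0.3289, 0.0723]
ee_rot: [1.0, -0.001, 0.0, 0.001]
wrist_force: [0.1, -0.4, -0.0]
finger_gap: 1.003
grasp_force: 0.0
```

Run:
```python
from look import *
a=look('straw_white_mid',(.631,.331))
cv2.imwrite('pics/w15.png',a[:,:,::-1])
t=snap('top','t15.png');print([(d['score'],d['position'],to_world(d['position'],'top',.0105).round(4)) for d in finder.spot_point('red_white_mid','top')])
```

```text
t 24.15 pos [0.6321 0.3289 0.0723] yaw [ 1.     -0.0012] tilt [ 5.0e-04  1.2e-03 -1.0e+00] shift [ -1.1  -2.2 101.1] gap 1.0025670902089008 F [ 0.1 -0.4 -0. ] g 0.0
straw_white_mid [(0.91, array([261.9, 199.5]), array([0.6275, 0.3261, 0.0075]))]
[(0.97, [192.0, 93.7], array([[0.7259, 0.2173, 0.0105]])), (0.79, [280.2, 136.7], array([[ 0.6125, -0.0069,  0.0105]])), (0.4, [247.3, 200.2], array([[0.4518, 0.0784, 0.0105]]))]
```

Emit:
arm_command([
  {"tx": -3,"ty": 2.5,"tz": 20,"rx": 0,"ry": 0,"rz": 0,"hand": 10},
  {"tx": -3,"ty": 2.5,"tz": 45,"rx": 0,"ry": 0,"rz": 0,"hand": 10},
  {"tx": -3,"ty": 2.5,"tz": 70,"rx": 0,"ry": 0,"rz": 0,"hand": 10},
  {"tx": -3,"ty": 2.5,"tz": 85,"rx": 0,"ry": 0,"rz": 0,"hand": 10},
  {"tx": -3,"ty": 2.5,"tz": 93,"rx": 0,"ry": 0,"rz": 0,"hand": 10},
  {"tx": -3,"ty": 2.5,"tz": 97,"rx": 0,"ry": 0,"rz": 0,"hand": 20},
  {"tx": -3,"ty": 2.5,"tz": 100,"rx": 0,"ry": 0,"rz": 0,"hand": 30},
  {"tx": -3,"ty": 2.5,"tz": 100,"rx": 0,"ry": 0,"rz": 0,"hand": 30},
  {"tx": -3,"ty": 2.5,"tz": 100,"rx": 0,"ry": 0,"rz": 0,"hand": 30},
], newtons=20)

```text
t: 25.25
eef_pos: [0.629, 0.3285, -0.0273]
ee_rot: [1.0, 0.0, 0.001, -0.0]
wrist_force: [-0.4, 0.4, -0.4]
finger_gap: 0.882
grasp_force: 0.0
```

Emit:
arm_command([
  {"tx": 0,"ty": 0,"tz": 0,"rx": 0,"ry": 0,"rz": 0,"hand": 50},
  {"tx": 0,"ty": 0,"tz": 0,"rx": 0,"ry": 0,"rz": 0,"hand": 60},
  {"tx": 0,"ty": 0,"tz": 0,"rx": 0,"ry": 0,"rz": 0,"hand": 70},
  {"tx": 0,"ty": 0,"tz": 0,"rx": 0,"ry": 0,"rz": 0,"hand": 80},
  {"tx": 0,"ty": 0,"tz": 0,"rx": 0,"ry": 0,"rz": 0,"hand": 90},
  {"tx": 0,"ty": 0,"tz": 0,"rx": 0,"ry": 0,"rz": 0,"hand": 95},
])

```text
t: 25.85
eef_pos: [0.6286, 0.3282, -0.0277]
ee_rot: [1.0, 0.0, 0.0, -0.0]
wrist_force: [-1.4, -1.0, 5.5]
finger_gap: 0.685
grasp_force: 20.6
```

Run:
```python
from look import *
a=look('straw_white_mid',(.6165,-.0105))
```

```text
t 25.85 pos [ 0.6286  0.3282 -0.0277] yaw [1.e+00 1.e-04] tilt [ 3.e-04 -1.e-04 -1.e+00] shift [-12.1 338.7   1.1] gap 0.6853615793569541 F [-1.4 -1.   5.5] g 20.621265470981598
straw_white_mid [(0.94, array([257.5, 244.6]), array([0.6287, 0.3296, 0.0075]))]
```

Emit:
arm_command([
  {"tx": 0,"ty": 0,"tz": 0,"rx": 0,"ry": 0,"rz": 0,"hand": 110},
  {"tx": 0,"ty": 0,"tz": -3,"rx": 0,"ry": 0,"rz": 0,"hand": 110},
  {"tx": 0,"ty": 0,"tz": -8,"rx": 0,"ry": 0,"rz": 0,"hand": 110},
  {"tx": 0,"ty": 0,"tz": -18,"rx": 0,"ry": 0,"rz": 0,"hand": 110},
  {"tx": 0,"ty": 0,"tz": -38,"rx": 0,"ry": 0,"rz": 0,"hand": 110},
  {"tx": 0,"ty": 10,"tz": -63,"rx": 0,"ry": 0,"rz": 0,"hand": 110},
  {"tx": -1,"ty": 30,"tz": -85,"rx": 0,"ry": 0,"rz": 0,"hand": 110},
  {"tx": -2,"ty": 65,"tz": -98,"rx": 0,"ry": 0,"rz": 0,"hand": 110},
  {"tx": -4,"ty": 105,"tz": -100,"rx": 0,"ry": 0,"rz": 0,"hand": 110},
  {"tx": -6,"ty": 150,"tz": -100,"rx": 0,"ry": 0,"rz": 0,"hand": 110},
], newtons=35)

```text
t: 26.95
eef_pos: [0.6229, 0.1782, 0.0735]
ee_rot: [1.0, 0.001, 0.001, -0.001]
wrist_force: [0.8, -0.0, -0.6]
finger_gap: 0.672
grasp_force: 37.5
```

Emit:
arm_command([
  {"tx": -2,"ty": 45,"tz": 0,"rx": 0,"ry": 0,"rz": 0,"hand": 110},
  {"tx": -4,"ty": 90,"tz": 0,"rx": 0,"ry": 0,"rz": 0,"hand": 110},
  {"tx": -5,"ty": 130,"tz": 0,"rx": 0,"ry": 0,"rz": 0,"hand": 110},
  {"tx": -6,"ty": 160,"tz": 0,"rx": 0,"ry": 0,"rz": 0,"hand": 110},
  {"tx": -6.5,"ty": 180,"tz": 5,"rx": 0,"ry": 0,"rz": 0,"hand": 110},
  {"tx": -6.5,"ty": 188.5,"tz": 20,"rx": 0,"ry": 0,"rz": 0,"hand": 110},
  {"tx": -6.5,"ty": 188.5,"tz": 40,"rx": 0,"ry": 0,"rz": 0,"hand": 110},
  {"tx": -6.5,"ty": 188.5,"tz": 55,"rx": 0,"ry": 0,"rz": 0,"hand": 110},
  {"tx": -6.5,"ty": 188.5,"tz": 65,"rx": 0,"ry": 0,"rz": 0,"hand": 110},
  {"tx": -6.5,"ty": 188.5,"tz": 70,"rx": 0,"ry": 0,"rz": 0,"hand": 110},
])

```text
t: 27.95
eef_pos: [0.6153, -0.0092, 0.0004]
ee_rot: [1.0, 0.001, -0.001, -0.0]
wrist_force: [-0.1, -1.0, -0.1]
finger_gap: 0.671
grasp_force: 37.5
```

Emit:
arm_command([
  {"tx": 0,"ty": 0,"tz": 0,"rx": 0,"ry": 0,"rz": 0,"hand": 110},
  {"tx": 0,"ty": 0,"tz": 0,"rx": 0,"ry": 0,"rz": 0,"hand": 110},
])

```text
t: 28.15
eef_pos: [0.6164, -0.0099, 0.0022]
ee_rot: [1.0, 0.0, 0.0, -0.0]
wrist_force: [-0.4, 0.4, -0.2]
finger_gap: 0.673
grasp_force: 37.5
```

Run:
```python
from look import *
a=look('straw_white_mid',(.616,-.0104),z=.0375,zg=-.010)
b=snap('scene')[130:280,120:270,::-1]; b=cv2.resize(b,(384,384),interpolation=cv2.INTER_CUBIC)
cv2.imwrite('pics/s16.png',np.hstack([b,a[:,56:456,::-1]]))
```

```text
t 28.15 pos [ 0.6164 -0.0099  0.0022] yaw [1.e+00 6.e-04] tilt [ 6.e-04 -1.e-04 -1.e+00] shift [-0.4  0.5 12.2] gap 0.6729707946803968 F [-0.4  0.4 -0.2] g 37.45623707771301
straw_white_mid [(0.57, array([262.5, 242.7]), array([ 0.6179, -0.0117,  0.0375]))]
```

View pics/s16.png

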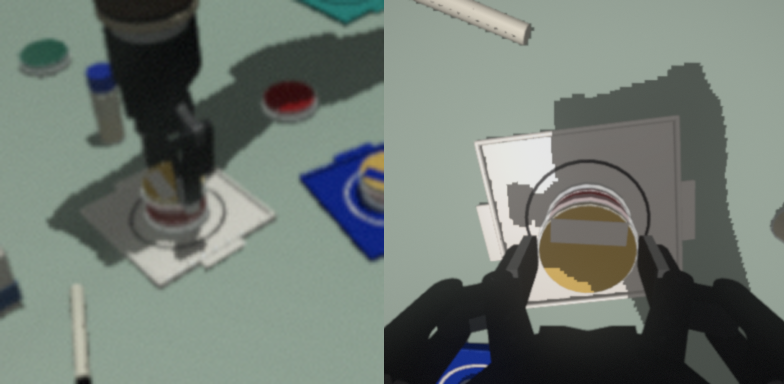

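The straw dish is above the red one, columns aligned, with the red peeking slightly farther toward +x. I nudge +1 mm and lower.

Emit:
arm_command([
  {"tx": 1,"ty": 0,"tz": 5,"rx": 0,"ry": 0,"rz": 0,"hand": 110},
  {"tx": 1,"ty": 0,"tz": 9,"rx": 0,"ry": 0,"rz": 0,"hand": 110},
  {"tx": 1,"ty": 0,"tz": 10.5,"rx": 0,"ry": 0,"rz": 0,"hand": 110},
  {"tx": 1,"ty": 0,"tz": 11.5,"rx": 0,"ry": 0,"rz": 0,"hand": 110},
  {"tx": 1,"ty": 0,"tz": 11.7,"rx": 0,"ry": 0,"rz": 0,"hand": 110},
  {"tx": 1,"ty": 0,"tz": 11.7,"rx": 0,"ry": 0,"rz": 0,"hand": 110},
])

```text
t: 28.9
eef_pos: [0.6166, -0.0105, -0.0095]
ee_rot: [1.0, -0.0, -0.0, 0.0]
wrist_force: [-3.0, -0.6, 6.1]
finger_gap: 0.677
grasp_force: 38.2
```

Contact at 6 N. Release, rise, and move back toward the base to clear the cameras.

Emit:
arm_command([
  {"tx": 0,"ty": 0,"tz": 0,"rx": 0,"ry": 0,"rz": 0,"hand": 70},
  {"tx": 0,"ty": 0,"tz": 0,"rx": 0,"ry": 0,"rz": 0,"hand": 50},
  {"tx": 0,"ty": 0,"tz": 0,"rx": 0,"ry": 0,"rz": 0,"hand": 30},
  {"tx": 0,"ty": 0,"tz": 0,"rx": 0,"ry": 0,"rz": 0,"hand": 10},
  {"tx": 0,"ty": 0,"tz": 0,"rx": 0,"ry": 0,"rz": 0,"hand": 10},
  {"tx": 0,"ty": 0,"tz": -15,"rx": 0,"ry": 0,"rz": 0,"hand": 10},
  {"tx": 0,"ty": 0,"tz": -50,"rx": 0,"ry": 0,"rz": 0,"hand": 0},
  {"tx": 0,"ty": 0,"tz": -95,"rx": 0,"ry": 0,"rz": 0,"hand": 0},
  {"tx": 0,"ty": 0,"tz": -140,"rx": 0,"ry": 0,"rz": 0,"hand": 0},
  {"tx": -30,"ty": 30,"tz": -160,"rx": 0,"ry": 0,"rz": 0,"hand": 0},
])

```text
t: 29.9
eef_pos: [0.5917, -0.0353, 0.156]
ee_rot: [1.0, 0.003, 0.005, -0.002]
wrist_force: [1.6, -1.2, -0.6]
finger_gap: 1.002
grasp_force: 0.0
```

Emit:
arm_command([
  {"tx": -40,"ty": 30,"tz": 0,"rx": 0,"ry": 0,"rz": 0,"hand": 0},
  {"tx": -80,"ty": 60,"tz": 0,"rx": 0,"ry": 0,"rz": 0,"hand": 0},
  {"tx": -120,"ty": 90,"tz": 0,"rx": 0,"ry": 0,"rz": 0,"hand": 0},
  {"tx": -160,"ty": 120,"tz": 0,"rx": 0,"ry": 0,"rz": 0,"hand": 0},
  {"tx": -190,"ty": 140,"tz": 0,"rx": 0,"ry": 0,"rz": 0,"hand": 0},
  {"tx": -190,"ty": 140,"tz": 0,"rx": 0,"ry": 0,"rz": 0,"hand": 0},
  {"tx": -190,"ty": 140,"tz": 0,"rx": 0,"ry": 0,"rz": 0,"hand": 0},
])

```text
t: 30.6
eef_pos: [0.3972, -0.1809, 0.1513]
ee_rot: [1.0, -0.001, 0.001, 0.0]
wrist_force: [0.2, 0.4, 0.5]
finger_gap: 0.996
grasp_force: 0.0
```

Run:
```python
from look import *
t=snap('top');s=snap('scene')
A=cv2.resize(t[80:240,190:350],(400,400),interpolation=cv2.INTER_CUBIC)
B=cv2.resize(s[140:260,150:310],(400,300),interpolation=cv2.INTER_CUBIC)
B=np.vstack([B,np.zeros((100,400,3),np.uint8)])
cv2.imwrite('pics/final.png',np.hstack([A,B])[:,:,::-1])
for cam in ('top','scene'):
  for n,z in dict(straw_blue_mid=.0255,red_blue_mid=.0105,straw_white_mid=.0255,red_white_mid=.0105,tray_white_ring=.003,tray_blue_ring=.003,red_plain_mid=.0075,green_plain_mid=.0075,bottle_blue_mid=.0425,bottle_white_mid=.0425).items():
    print(cam,n,[(round(d['score'],2),to_world(d['position'],cam,z).round(4)[0,:2]) for d in finder.spot_point(n,cam)[:3]])
```

```text
top straw_blue_mid [(0.7, array([0.4451, 0.0857])), (0.26, array([ 0.6123, -0.0136]))]
top red_blue_mid [(0.46, array([0.4262, 0.0797]))]
top straw_white_mid [(0.8, array([ 0.6189, -0.009 ]))]
top red_white_mid [(0.37, array([ 0.6138, -0.0181]))]
top tray_white_ring [(0.89, array([0.2762, 0.2399])), (0.65, array([ 0.2378, -0.2653])), (0.56, array([ 0.622 , -0.0103]))]
top tray_blue_ring [(0.79, array([0.4461, 0.0862]))]
top red_plain_mid [(0.49, array([ 0.6248, -0.0108]))]
top green_plain_mid [(0.58, array([ 0.6084, -0.3302])), (0.43, array([0.4272, 0.0877]))]
top bottle_blue_mid []
top bottle_white_mid []
scene straw_blue_mid [(0.79, array([0.4399, 0.0822]))]
scene red_blue_mid []
scene straw_white_mid []
scene red_white_mid [(0.61, array([ 0.6121, -0.0112])), (0.55, array([0.7194, 0.221 ]))]
scene tray_white_ring [(0.96, array([ 0.6174, -0.0121])), (0.93, array([ 0.2474, -0.2598])), (0.91, array([0.2724, 0.2427]))]
scene tray_blue_ring [(0.92, array([0.4361, 0.0802]))]
scene red_plain_mid [(0.63, array([ 0.4362, -0.0949]))]
scene green_plain_mid [(0.74, array([ 0.62  , -0.3386]))]
scene bottle_blue_mid [(0.87, array([ 0.6112, -0.1368]))]
scene bottle_white_mid [(0.66, array([0.4623, 0.4043])), (0.44, array([0.6301, 0.0094]))]
```

View pics/final.png

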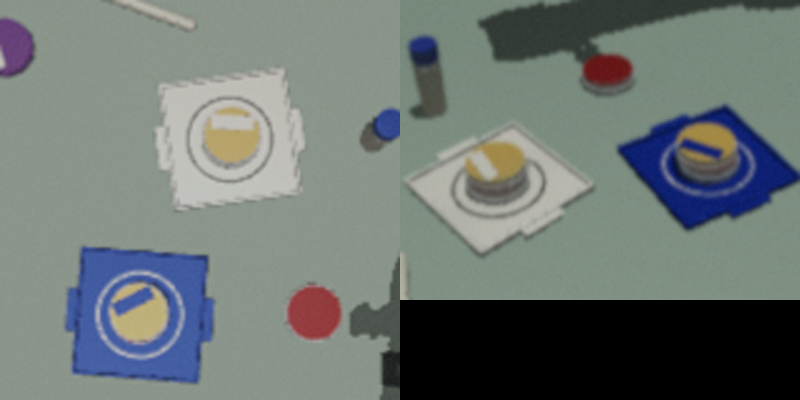

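Both stacks sit centred in their rings, white at (231,137) and blue at (140,313), and the untaped dishes and bottles are unmoved. Handing in.

```bash
python3 -c "
from cell import job_done
print(job_done())"
```

```text
the job is handed in; nothing more can be done
None
```

Job handed in: in the final top and scene pictures each tray holds its set, straw-yellow on red, centred in the ring, and the plain red dish and blue-capped bottle look unmoved (the green dish and white-capped bottle I checked only by the networks' positions, which match their starts to within about 16 mm).

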